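Knock the square watch out of its holder and lay it in the tray

ROBOT

A 6-joint arm with a two-finger parallel gripper is mounted at the origin on the work surface. World frame = base frame: x ahead of the robot, y to its left, z up, the work surface at z = 0. Lengths are in m, angles in rad, forces in N, time in s.
With the tool pointing down it reaches from about 0.375 to 0.9 m from the base axis. Payload 3.1 kg.
Tool frame: the origin (TCP) lies on the centre line of the jaws, within the pads' length; the fingertips stand robot.tip_reach ahead of it and the grasp point (between the pads) lies 8 mm behind it (robot.tip_reach is the distance from the TCP to the fingertips, in m); z points along the fingers, y is the line along which they close (so a half turn about z gives the same grasp; the last joint's range is limited). The gripper opens to 87 mm and grips with 3 to 60 N. Pads are 19 mm wide; open, the fingers measure 117 mm over their backs; the gripper's body (75 mm by 190 mm) begins 51 mm behind the grasp point.
Start: joints at [-1.429, 0.527, 1.433, -0, 1.181, -0.178], TCP at [0.197, -0.593, 0.234] pointing down, gripper open.
Joint ranges: [-3.08, 3.08], [-0.75, 2.2], [0.22, 2.44], [-1.43, 4.57], [0, 2.65], [-2.85, 2.85]. Speed limits (rad/s): [2.79, 2.79, 3.14, 3.14, 3.14, 3.14].

INTERFACE

Orientations are given as a unit quaternion [x, y, z, w].
In Python, from rig import robot gives the robot as it stands.
- The arm moves only by the tool jog_arm, never from a script. Its argument "motion" is one flat list of numbers, 7 for each row, row after row: the shift along the tool's x, y, z scaled (see below), then the turn, a rotation vector about the tool's x, y, z scaled (see below), then the gripper's target within -1 to 1 (shut at 1, half-way at 0, fully open at -1). In form: [x, y, z, rx, ry, rz, hand, x, y, z, rx, ry, rz, hand, ...]. A call has 1 to 12 rows; each row shifts and turns the commanded pose from where the row before left it, along the tool's axes as they then stand; what a row does not reach is not made up. The controller multiplies each number of a shift by 4 cm and each number of a turn by 4 degrees. A row lasts 1/8 s, in which the tool goes at most 62.5 mm and 10.7 degrees, less where a joint would pass 70% of its speed; a pose out of reach is approached as far as the arm can. A call with a number of a shift or a turn outside -1 to 1 is refused whole. A call with a gripper value outside its range is refused whole. The fingers move at their own pace and stop on an object; "grip_force" is the grip in N (left out, the last holds). Time passes only in rows, so rows that do not move let the fingers close. It gives the time, the measured TCP pose, the force, the opening and the grip force at its end, in the units of the state.
- robot.get_obs(): the state, without advancing time (a new reading comes with each control period).
- robot.camera(name): name is "side" or "top" or "wrist"; returns the picture (480x640x3 uint8, blue, green, red); there is no depth.
- robot.calibration(name): a dict with "fx", "fy", "cx", "cy" (pixels), "dist_coeffs" ([k1, k2, p1, p2, k3] as OpenCV has them; the pictures are not rectified), "R" (3x3) and "t" (3): a world point X has camera coordinates R X + t; the wrist camera has in their place "T_tool_cam" (4x4, takes a point from camera to tool coordinates, whose origin is the TCP and whose axes are the flange's). Camera axes: x right, y down, z forward; pixel columns grow to the right and rows downward; lengths in m; the calibration is good to about 2 mm. A picture is of the moment at which its call begins: read the wrist's pose just before it. calibration takes no time and is no camera call.
- robot.hand_in(): hands the job in; it is judged then, once.
The state is a dict: "time": time; "q": joint angles; "joint_velocities": joint speeds; "joint_torque": joint torques, N m; "position": TCP position; "tool_rot": TCP orientation; "ft_force": force on the tool from outside, world axes, zero at the start; "moment": the same for the moment, N m; "grip_width": finger opening in m; "grip_force": force on a finger pad.
Only numpy, scipy, OpenCV 4.12 (cv2) and the standard library are available. Lean on these libraries where they do the work, as an engineer would, in place of code of your own. Each camera call takes 0.05 s, during which the arm holds its last target. There are 200 camera calls.

TASK

Two watch heads sit flush in the wells of the knock-out holder. Press down the lever paddle that belongs to the square watch so that its ejector pushes the watch up out of its well, then let go of the lever, take the raised square watch and set it down gently, face up, in the wooden tray. Leave the round watch seated in its well.

Things in the scene. Friction and masses are not known exactly. Their poses are not given: they have to be found in the camera images.
- holder: Grey metal knock-out holder, fixed, 86 (x) x 180 (y) x 54 mm high; origin: centre of underside. Its flat top has two round wells, 50 mm across, 16 mm deep (floor 38 mm up), at x = 0, y = -45 and +45 mm. Under each is an ejector worked by the lever that sticks out to -x at the same y. A lever fully pressed raises its watch about 12 mm; it is stiff and stays where it is left, so the watch stays up.
- paddle_a (a point): Centre of the upper face of the grey plastic paddle (32 x 30 mm) that ends the lever of the holder's well at y = -45 mm; it lies at x = -130, y = -45 mm in the holder's frame. About 40 mm above the bench at rest, about 22 mm when pressed fully down to its firm stop (some 18 mm travel, about 5 N). Press with shut fingertips.
- paddle_b (a point): Centre of the upper face of the grey plastic paddle (32 x 30 mm) that ends the lever of the holder's well at y = +45 mm; it lies at x = -130, y = +45 mm in the holder's frame. About 40 mm above the bench at rest, about 22 mm when pressed fully down to its firm stop (some 18 mm travel, about 5 N). Press with shut fingertips.
- square_watch: Steel watch head, no strap, 34 x 34 mm square, 16 mm thick plus a black 27 mm square dial 1.5 mm high on top, about 0.1 kg; origin: centre of its underside, z out of the dial, x towards the small crown (3 mm). Starts face up in either well, its top edge flush with the holder's top. Raised, about 12 mm of its sides stands clear: grip from above across the two sides without crown (along its y).
- round_watch: Steel watch head without strap, round, 44 mm across, 16 mm thick plus a black round dial 1.5 mm high, about 0.1 kg; origin at the centre of its underside, z out of the dial. It sits in the other well and is to stay there.
- tray_in (a point): Centre of the inner floor of a shallow open wooden tray, fixed to the bench, 200 (x) x 170 (y) mm outside, walls 6 mm thick, rim 24 mm above the bench, inner floor 6 mm above the bench; x and y along its sides, z up. It is empty.
Things that resemble listed ones, but are neither listed nor needed, are in the scene too. Leave any orange or pink look-alike of the square_watch alone.

How it is judged:
By the outcome, as a careful person would: the job done as asked, in the order asked, and still so for the second after the job is handed in, with the robot touching nothing.
It also fails if it takes over 48 s, if anything falls off the work surface, if the arm or the gripper's body presses on something with over 40 N, if the wrist force passes 120 N, or if a joint passes its speed limit or range.

## Working session

There is one attempt and no reset: what is moved stays moved. The work goes in short steps, Python scripts to look and compute and a tool call to move; the robot and the scene stay as the last step left them, time stands still between calls to the robot, and variables do not carry over. Pictures are saved under pics/ and viewed, at most 10 in all, crops included, and the job is handed in when it is done.

Besides the shell and the picture viewer there is one more tool, called after "Emit:" by a JSON object that holds its "op" and its "data", one argument or row to a line. jog_arm: Moves the arm, as the interface text tells. Shifts and turns lie within -1 to 1; 1 stands for 4 cm of shift or 4 degrees of turn. Its arguments: {"type":"object","properties":{"motion":{"type":"array","items":{"type":"number"}},"grip_force":{"type":"number"}},"required":["motion"]}

```bash
mkdir -p pics
python3 - <<'E'
from rig import robot
import cv2
o=robot.get_obs();print({k:o[k] for k in('time','position','tool_rot','grip_width')},robot.tip_reach)
for n in('top','side'):
    cv2.imwrite(f'pics/{n}0.png',robot.camera(n))
    c=robot.calibration(n);print(n,c)
print(robot.calibration('wrist'))
E
```

```text
{'time': 0.0, 'position': array([ 0.19639121, -0.59262959,  0.23260181]), 'tool_rot': array([ 9.87245090e-01,  1.59204474e-01,  1.23501634e-05, -1.03318218e-03]), 'grip_width': 0.08703371405823926} 0.011
top {'fx': 469.54269509533776, 'fy': 469.54269509533776, 'cx': 321.73267808630675, 'cy': 240.1270101655561, 'dist_coeffs': array([0.04149009, 0.        , 0.        , 0.        , 0.        ]), 'R': array([[-0.00306646, -0.99989473, -0.01418172],
       [-0.99269763,  0.00475397, -0.1205355 ],
       [ 0.12059023,  0.01370854, -0.99260771]]), 't': array([4.86538599e-04, 5.76716628e-01, 8.94195330e-01])}
side {'fx': 623.9820746223053, 'fy': 623.9820746223053, 'cx': 318.4896693109334, 'cy': 236.09933109103042, 'dist_coeffs': array([-0.06589908,  0.        ,  0.        ,  0.        ,  0.        ]), 'R': array([[-0.79254766, -0.60969218, -0.01198567],
       [-0.3575696 ,  0.48055163, -0.80075846],
       [ 0.4939759 , -0.63035353, -0.59886746]]), 't': array([0.46714864, 0.26857967, 0.85016934])}
{'fx': 345.6873031129444, 'fy': 345.6873031129444, 'cx': 321.72833334235133, 'cy': 240.16708909175892, 'dist_coeffs': array([-0.06608499,  0.        ,  0.        ,  0.        ,  0.        ]), 'T_tool_cam': array([[-1.14174472e-03, -9.59781721e-01, -2.80744981e-01,
         7.73646061e-02],
       [ 9.99999269e-01, -9.83757741e-04, -7.03667730e-04,
        -1.08578991e-03],
       [ 3.99182377e-04, -2.80745579e-01,  9.59782142e-01,
        -1.51055342e-01],
       [ 0.00000000e+00,  0.00000000e+00,  0.00000000e+00,
         1.00000000e+00]])}
```

View pics/top0.png

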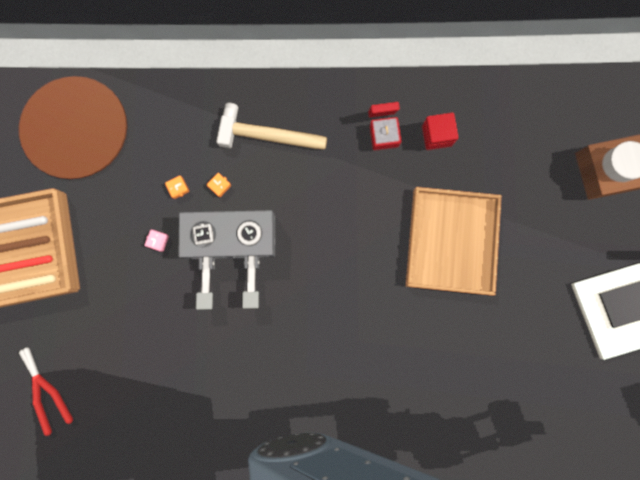

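View pics/side0.png

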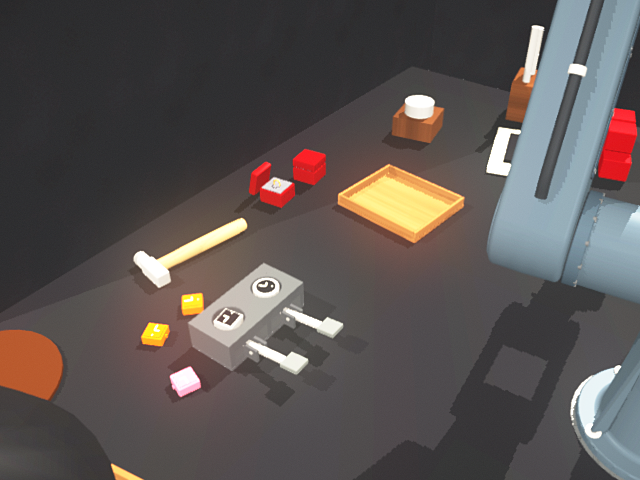

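Top view: holder is centred at about (227,234), with the square watch at (203,234) and the round watch at (249,233). The paddles are at (205,300) below the square watch and (251,299) below the round one. The tray is at about (455,242). Candidates for the square watch are the steel one at (203,234), orange ones at (177,187) and (219,184), and a pink one at (157,240). By description it is the steel one in the well. I'll check that in a close crop.

```bash
cat > h.py <<'E'
import numpy as np,cv2
from rig import robot
from scipy.spatial.transform import Rotation as Rn
def world(name,px,z,obs=None):
    c=robot.calibration(name)
    K=np.array([[c['fx'],0,c['cx']],[0,c['fy'],c['cy']],[0,0,1]])
    u=cv2.undistortPoints(np.array([px],float),K,np.array(c['dist_coeffs']))[0]
    out=[]
    if name=='wrist':
        T=np.array(c['T_tool_cam']);Rw=Rn.from_quat(obs['tool_rot']).as_matrix()
        R=Rw@T[:3,:3];o=Rw@T[:3,3]+obs['position']
    else:
        R=np.array(c['R']).T;o=-R@c['t']
    zs=np.broadcast_to(z,len(u))
    for (a,b),zz in zip(u,zs):
        d=R@[a,b,1];out.append(o+d*(zz-o[2])/d[2])
    return np.array(out)
E
python3 - <<'E'
import cv2
im=cv2.imread('pics/top0.png')
c=im[200:320,170:330]
cv2.imwrite('pics/c1.png',cv2.resize(c,None,fx=5,fy=5,interpolation=cv2.INTER_CUBIC))
c=im[180:305,400:510]
cv2.imwrite('pics/c2.png',cv2.resize(c,None,fx=4,fy=4,interpolation=cv2.INTER_CUBIC))
E
```

```text
(no output)
```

View pics/c1.png

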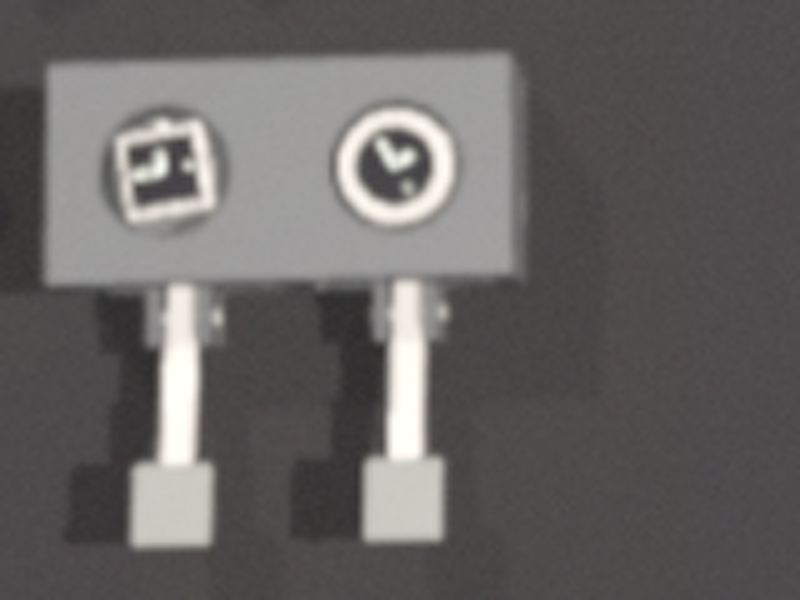

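View pics/c2.png

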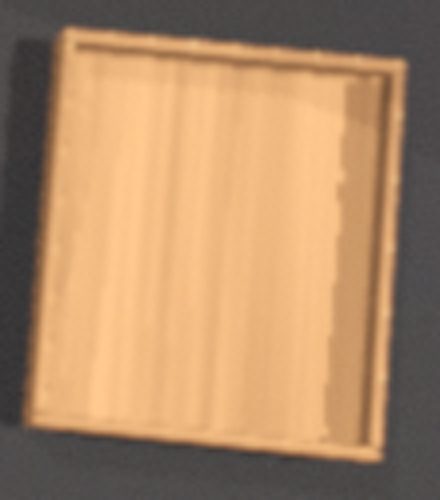

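The crop confirms the steel square watch in the left well, with corners at crop (115,137), (203,122), (217,207) and (128,222) and the crown up at (163,122). Its paddle is centred at crop (172,505). Tray rim corners are at crop2 (66,32), (404,62), (380,458) and (28,426).

Run:
```python
from h import *
f=lambda p,s,o:(np.array(p)+.5)/s-.5+o
np.set_printoptions(precision=4,suppress=True)
ho=world('top',f([(47,65),(512,53),(520,275),(45,283)],5,[170,200]),.054)
print('holder',ho,ho.mean(0),np.linalg.norm(np.diff(ho,axis=0),axis=1))
w=world('top',f([(115,137),(203,122),(217,207),(128,222)],5,[170,200]),.054)
print('watch',w.mean(0),np.linalg.norm(np.diff(w,axis=0),axis=1),w)
d=w[0]+w[1]-w[2]-w[3];print('crown yaw',np.degrees(np.arctan2(d[1],d[0])))
p=world('top',f([(172,505),(404,500)],5,[170,200]),.04);print('paddle b,a',p)
t=world('top',f([(66,32),(404,62),(380,458),(28,426)],4,[400,180]),.024);print('tray',t,t.mean(0),np.linalg.norm(np.diff(t,axis=0),axis=1))
a=(ho[0]+ho[1]-ho[2]-ho[3]);yaw=np.arctan2(a[1],a[0]);b=ho[0]+ho[3]-ho[1]-ho[2];yaw2=np.arctan2(-b[0],b[1])
print('yaw',np.degrees([yaw,yaw2]))
c,s=np.cos(yaw2),np.sin(yaw2);R=np.array([[c,-s],[s,c]])
for q in((0,.045),(-.13,.045),(-.13,-.045)):print(q,ho.mean(0)[:2]+R@q)
o=robot.get_obs();print(Rn.from_quat(o['tool_rot']).as_matrix())
```

```text
holder [[0.6299 0.2765 0.054 ]] [0.6299 0.2765 0.054 ] []
watch [0.6013 0.2492 0.054 ] [] [[0.6013 0.2492 0.054 ]]Traceback (most recent call last):
  File "<stdin>", line 8, in <module>
IndexError: index 1 is out of bounds for axis 0 with size 1
```

```bash
sed -i "s/\[0\]$/.reshape(-1,2)/" h.py
cat > m.py <<'E'
from h import *
f=lambda p,s,o:(np.array(p)+.5)/s-.5+o
np.set_printoptions(precision=4,suppress=True)
ho=world('top',f([(47,65),(512,53),(520,275),(45,283)],5,[170,200]),.054)
print('holder',ho.mean(0),np.linalg.norm(np.diff(ho,axis=0),axis=1))
w=world('top',f([(115,137),(203,122),(217,207),(128,222)],5,[170,200]),.054)
print('watch',w.mean(0),np.linalg.norm(np.diff(w,axis=0),axis=1))
d=w[0]+w[1]-w[2]-w[3];print('crown yaw',np.degrees(np.arctan2(d[1],d[0])))
p=world('top',f([(172,505),(404,500)],5,[170,200]),.04);print('paddle b,a',p)
t=world('top',f([(66,32),(404,62),(380,458),(28,426)],4,[400,180]),.024);print('tray',t.mean(0),np.linalg.norm(np.diff(t,axis=0),axis=1))
a=(ho[0]+ho[1]-ho[2]-ho[3]);yaw=np.arctan2(a[1],a[0]);b=ho[0]+ho[3]-ho[1]-ho[2];yaw2=np.arctan2(-b[0],b[1])
print('yaw',np.degrees([yaw,yaw2]))
c,s=np.cos(yaw2),np.sin(yaw2);R=np.array([[c,-s],[s,c]])
for q in((0,.045),(-.13,.045),(-.13,-.045)):print(q,ho.mean(0)[:2]+R@q)
o=robot.get_obs();print(Rn.from_quat(o['tool_rot']).as_matrix())
E
python3 m.py
```

```text
holder [0.5887 0.1842 0.054 ] [0.1815 0.0872 0.1834]
watch [0.5875 0.2291 0.054 ] [0.0345 0.034  0.0348]
crown yaw 10.439954436611997
paddle b,a [[0.4591 0.2267 0.04  ]
 [0.4606 0.1368 0.04  ]]
tray [ 0.5768 -0.265   0.024 ] [0.1683 0.198  0.171 ]
yaw [1.9922 0.9617]
(0, 0.045) [0.5879 0.2292]
(-0.13, 0.045) [0.458  0.2271]
(-0.13, -0.045) [0.4595 0.1371]
[[ 0.9493  0.3144 -0.0003]
 [ 0.3144 -0.9493  0.0019]
 [ 0.0003 -0.0019 -1.    ]]
```

Emit:
{"op": "jog_arm", "data": {
  "motion": [0,0,0,0,0,1,1,0,0,0,0,0,1,1,1,-1,0,0,0,0,1,1,-1,0,0,0,0,1,1,-1,0,0,0,0,1,1,-1,0,0,0,0,1,1,-1,0,0,0,0,1,1,-1,0,0,0,0,1,1,-1,0,0,0,0,1,1,-1,0,0,0,0,1,1,-1,0,0,0,0,1,1,-1,0,0,0,0,1],
  "grip_force": 20
}}

```text
time: 1.6
position: [0.519, -0.1264, 0.2333]
tool_rot: [0.996, 0.09, -0.0, -0.0]
ft_force: [0.7, -0.6, -0.4]
grip_width: 0.0006
grip_force: 0.0
```

Emit:
{"op": "jog_arm", "data": {
  "motion": [0,-1,0,0,0,0,1,0,-1,0,0,0,0,1,0,-1,0,0,0,0,1,0,-1,0,0,0,0,1,0,-1,0,0,0,0,1,0,-1,0,0,0,0,1,0,-1,0,0,0,0,1,0,-1,0,0,0,0,1,0,0,0.5,0,0,0,1,0,0,0.5,0,0,0,1,0,0,0,0,0,0,1]
}}

```text
time: 2.98
position: [0.4595, 0.1867, 0.1921]
tool_rot: [0.996, 0.09, -0.002, 0.0]
ft_force: [0.5, -0.1, -0.2]
grip_width: 0.0005
grip_force: 0.0
```

```bash
cat >> h.py <<'E'
def need(target):
    "shift in jog units from the measured pose, and yaw of the tool"
    o=robot.get_obs();R=Rn.from_quat(o['tool_rot']).as_matrix()
    print('t',o['time'],'pos',o['position'].round(4),'yaw',np.degrees(np.arctan2(R[1,0],R[0,0])).round(2),'w',round(o['grip_width'],4),'F',o['ft_force'].round(1))
    print('units',(R.T@(np.array(target)-o['position'])/.04).round(2), 'tilt',R[2].round(4))
E
python3 -c "
from h import *
need([.457,.227,.06])
o=robot.get_obs();cv2.imwrite('pics/w1.png',robot.camera('wrist'))"
```

```text
t 2.975 pos [0.4595 0.1867 0.1921] yaw 10.34 w 0.0005 F [ 0.5 -0.1 -0.2]
units [ 0.13 -1.    3.3 ] tilt [-4.4e-03 -1.0e-04 -1.0e+00]
```

View pics/w1.png

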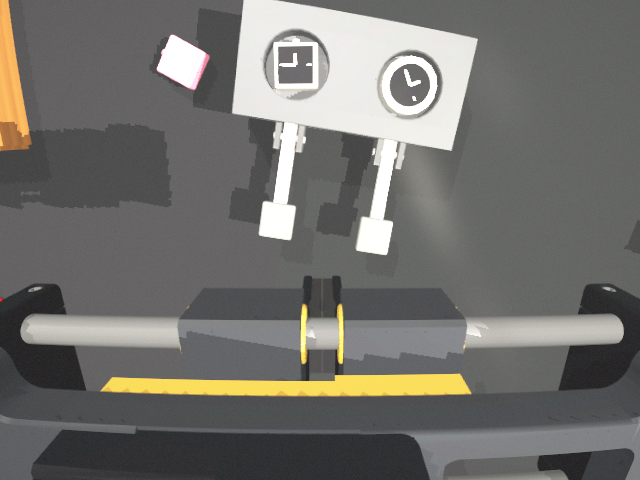

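Wrist view: the square watch is at (297,65) with its edges aligned to the image, so the yaw is right. Its paddle is at (278,221), and the round watch's paddle is at (375,236).

```bash
python3 -c "
from h import *
o=robot.get_obs()
print(world('wrist',[(297,65),(278,221),(375,236),(410,84)],[.054,.04,.04,.054],o))"
```

```text
[[0.587851   0.23051478 0.054     ]
 [0.4590272  0.22790611 0.04      ]
 [0.46090557 0.13858639 0.04      ]
 [0.59038099 0.14118289 0.054     ]]
```

Emit:
{"op": "jog_arm", "data": {
  "motion": [0.1,-1,0.6,0,0,0,1,0,0,1,0,0,0,1,0,0,1,0,0,0,1,0,0,0.6,0,0,0,1,0,0,0,0,0,0,1]
}}

```text
time: 3.65
position: [0.4574, 0.2265, 0.0648]
tool_rot: [0.996, 0.09, -0.001, 0.0]
ft_force: [-0.3, 0.9, 0.7]
grip_width: 0.0004
grip_force: 0.0
```

Emit:
{"op": "jog_arm", "data": {
  "motion": [0,0,0.25,0,0,0,1,0,0,0.2,0,0,0,1,0,0,0.15,0,0,0,1,0,0,0.15,0,0,0,1,0,0,0.05,0,0,0,1,0,0,0,0,0,0,1]
}}

```text
time: 4.4
position: [0.457, 0.2269, 0.0342]
tool_rot: [0.996, 0.09, -0.0, -0.0]
ft_force: [-2.9, 0.3, 6.7]
grip_width: 0.0004
grip_force: 3.1
```

Emit:
{"op": "jog_arm", "data": {
  "motion": [0,0,0.05,0,0,0,1,0,0,0.03,0,0,0,1,0,0,0,0,0,0,1]
}}

```text
time: 4.78
position: [0.4571, 0.227, 0.0335]
tool_rot: [0.996, 0.09, 0.0, -0.0]
ft_force: [-6.5, -0.7, 27.2]
grip_width: 0.0007
grip_force: 13.6
```

Force rose to 27 N, so the paddle is on its firm stop. I'll let go and look.

Emit:
{"op": "jog_arm", "data": {
  "motion": [0,0,-0.3,0,0,0,1,0,0,-1,0,0,0,0.3,0,0,-1,0,0,0,0,0,0,-1,0,0,0,0,0,0,-0.5,0,0,0,0,0,0,0,0,0,0,0]
}}

```text
time: 5.52
position: [0.4591, 0.2271, 0.184]
tool_rot: [0.996, 0.09, 0.002, -0.0]
ft_force: [0.2, 0.4, -0.0]
grip_width: 0.0398
grip_force: 0.0
```

```bash
python3 -c "
from h import *
need([.5879,.2298,.13])
im=robot.camera('wrist');cv2.imwrite('pics/w2.png',cv2.resize(im[0:260,170:490],(800,650)[:2] and None,fx=2.3,fy=2.3))
s=robot.camera('side');cv2.imwrite('pics/s2.png',cv2.resize(s[240:400,170:360],None,fx=3.5,fy=3.5))"
```

```text
t 5.525 pos [0.4591 0.2271 0.184 ] yaw 10.33 w 0.0398 F [ 0.2  0.4 -0. ]
units [3.17 0.51 1.37] tilt [ 4.8e-03 -2.0e-04 -1.0e+00]
```

View pics/w2.png

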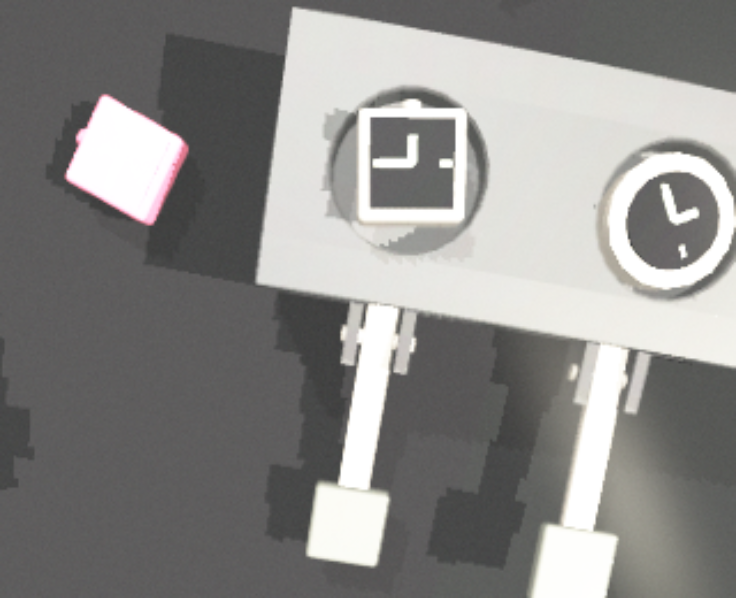

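View pics/s2.png

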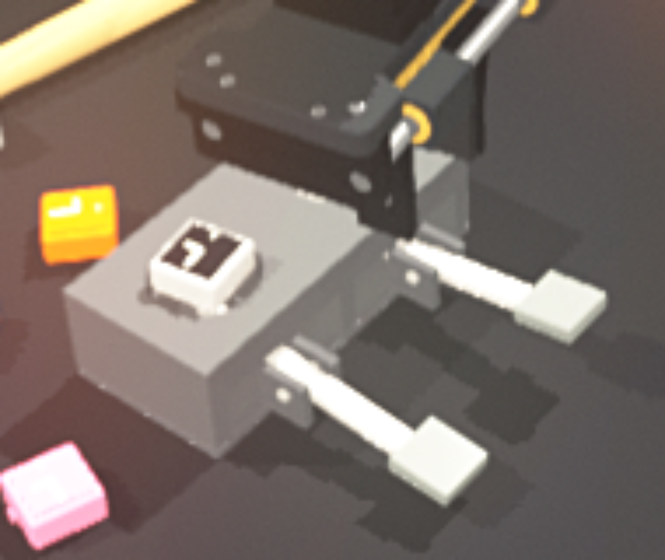

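The square watch is raised clear of the holder, and the round one is still seated. The raised watch's centre is at crop (412,165).

```bash
python3 -c "
from h import *
p=world('wrist',[(349.2,71.5),(325.5,46.7),(372.8,46.7)],.066,robot.get_obs());print(p)"
```

```text
[[0.58321028 0.23082407 0.066     ]
 [0.59635568 0.25044407 0.066     ]
 [0.60248704 0.21765569 0.066     ]]
```

Emit:
{"op": "jog_arm", "data": {
  "motion": [1,0.2,0,0,0,0,-0.35,1,0.2,0.3,0,0,0,-0.35,1,0.1,0.6,0,0,0,-0.35,0.15,0,0.5,0,0,0,-0.35,0,0,0,0,0,0,-0.35]
}}

```text
time: 6.25
position: [0.5824, 0.2291, 0.1226]
tool_rot: [0.996, 0.09, -0.004, 0.0]
ft_force: [-0.2, 0.2, 0.9]
grip_width: 0.0587
grip_force: 0.0
```

```bash
python3 -c "
from h import *
need([.5879,.2298,.0675])"
```

```text
t 6.25 pos [0.5824 0.2291 0.1226] yaw 10.31 w 0.0587 F [-0.2  0.2  0.9]
units [0.15 0.01 1.38] tilt [-8.6e-03  1.0e-04 -1.0e+00]
```

Emit:
{"op": "jog_arm", "data": {
  "motion": [0.1,0,0.5,0,0,0,-0.35,0,0,0.5,0,0,0,-0.35,0,0,0.37,0,0,0,-0.35,0,0,0,0,0,0,-0.35]
}}

```text
time: 6.75
position: [0.5878, 0.2304, 0.0703]
tool_rot: [0.996, 0.09, -0.002, 0.0]
ft_force: [0.5, 0.6, 0.3]
grip_width: 0.0588
grip_force: 0.0
```

```bash
python3 -c "
from h import *
need([.5879,.2298,.0675])"
```

```text
t 6.75 pos [0.5878 0.2304 0.0703] yaw 10.34 w 0.0588 F [0.5 0.6 0.3]
units [0.   0.01 0.07] tilt [-3.1e-03  1.0e-04 -1.0e+00]
```

Emit:
{"op": "jog_arm", "data": {
  "motion": [0,0,0.03,0,0,0,-0.2,0,0,0,0,0,0,0.0,0,0,0,0,0,0,0.15,0,0,0,0,0,0,0.5,0,0,0,0,0,0,0.5,0,0,0,0,0,0,0.5],
  "grip_force": 20
}}

```text
time: 7.5
position: [0.5895, 0.2305, 0.0707]
tool_rot: [0.996, 0.09, 0.0, -0.0]
ft_force: [0.0, 0.3, 1.6]
grip_width: 0.0337
grip_force: 20.0
```

Emit:
{"op": "jog_arm", "data": {
  "motion": [0,0,-0.2,0,0,0,0.5,0,0,-0.5,0,0,0,0.5,0,0,-0.7,0,0,0,0.5,0,0,-0.6,0,0,0,0.5,0,0,0,0,0,0,0.5]
}}

```text
time: 8.12
position: [0.5907, 0.2307, 0.1525]
tool_rot: [0.996, 0.09, 0.002, -0.0]
ft_force: [-0.3, -0.0, -1.9]
grip_width: 0.0335
grip_force: 20.0
```

Emit:
{"op": "jog_arm", "data": {
  "motion": [0,0.4,0,0,0,0,0.5,-0.2,0.8,0,0,0,0,0.5,-0.2,1,0,0,0,0,0.5,-0.2,1,0,0,0,0,0.5,-0.2,1,0,0,0,0,0.5,-0.2,1,0,0,0,0,0.5,-0.2,1,0,0,0,0,0.5,-0.2,1,0,0,0,0,0.5,-0.2,1,0,0,0,0,0.5,-0.2,1,0,0,0,0,0.5,-0.2,1,0,0,0,0,0.5,-0.2,0.8,0,0,0,0,0.5]
}}

```text
time: 9.62
position: [0.58, -0.2206, 0.1486]
tool_rot: [0.996, 0.089, -0.001, -0.001]
ft_force: [0.2, 0.3, -1.3]
grip_width: 0.034
grip_force: 20.0
```

Emit:
{"op": "jog_arm", "data": {
  "motion": [-0.2,0.7,0,0,0,0,0.5,0,0.4,0,0,0,0,0.5,0,0,0,0,0,0,0.5,0,0,0,0,0,0,0.5]
}}

```text
time: 10.12
position: [0.5811, -0.2617, 0.1498]
tool_rot: [0.996, 0.09, -0.001, -0.001]
ft_force: [-0.1, -0.2, -0.9]
grip_width: 0.0337
grip_force: 20.0
```

```bash
python3 -c "
from h import *
need([.5768,-.265,.0267])
cv2.imwrite('pics/w3.png',robot.camera('wrist'))"
```

```text
t 10.125 pos [ 0.5811 -0.2617  0.1498] yaw 10.36 w 0.0337 F [-0.1 -0.2 -0.9]
units [-0.12  0.07  3.08] tilt [-0.0011 -0.0017 -1.    ]
```

View pics/w3.png

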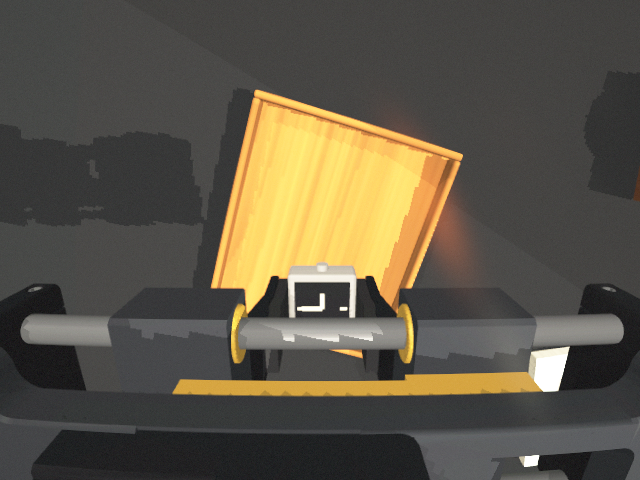

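The watch is held level, face up, at (322,295), over the tray. Lowering.

Emit:
{"op": "jog_arm", "data": {
  "motion": [-0.1,0.05,0.6,0,0,0,0.5,0,0,0.9,0,0,0,0.5,0,0,0.8,0,0,0,0.5,0,0,0.4,0,0,0,0.5,0,0,0.12,0,0,0,0.5,0,0,0,0,0,0,0.5]
}}

```text
time: 10.92
position: [0.5786, -0.2657, 0.0382]
tool_rot: [0.996, 0.09, 0.0, 0.0]
ft_force: [0.2, 0.3, -0.7]
grip_width: 0.0336
grip_force: 20.0
```

Around 11 mm remain.

Emit:
{"op": "jog_arm", "data": {
  "motion": [0,0,0.08,0,0,0,0.5,0,0,0.06,0,0,0,0.5,0,0,0.05,0,0,0,0.5,0,0,0.03,0,0,0,0.5,0,0,0,0,0,0,0.5]
}}

```text
time: 11.55
position: [0.5779, -0.2656, 0.0286]
tool_rot: [0.996, 0.09, -0.0, -0.0]
ft_force: [0.9, -0.2, -0.9]
grip_width: 0.0334
grip_force: 20.0
```

Emit:
{"op": "jog_arm", "data": {
  "motion": [0,0,0.03,0,0,0,0.5,0,0,0,0,0,0,0.5]
}}

```text
time: 11.8
position: [0.5779, -0.2656, 0.0275]
tool_rot: [0.996, 0.09, -0.0, -0.0]
ft_force: [-0.1, -0.3, -0.6]
grip_width: 0.0336
grip_force: 20.0
```

Emit:
{"op": "jog_arm", "data": {
  "motion": [0,0,0.02,0,0,0,0.5,0,0,0,0,0,0,0.5]
}}

```text
time: 12.05
position: [0.5779, -0.2656, 0.0267]
tool_rot: [0.996, 0.09, -0.0, -0.0]
ft_force: [0.5, -0.7, -1.8]
grip_width: 0.0337
grip_force: 20.0
```

Emit:
{"op": "jog_arm", "data": {
  "motion": [0,0,0.02,0,0,0,0.5,0,0,0,0,0,0,0.5]
}}

```text
time: 12.3
position: [0.578, -0.2656, 0.0264]
tool_rot: [0.996, 0.09, 0.0, 0.0]
ft_force: [-0.4, 0.6, 1.6]
grip_width: 0.0334
grip_force: 20.0
```

Emit:
{"op": "jog_arm", "data": {
  "motion": [0,0,0.015,0,0,0,0.5,0,0,0,0,0,0,0.5]
}}

```text
time: 12.55
position: [0.578, -0.2656, 0.0263]
tool_rot: [0.996, 0.09, 0.0, 0.0]
ft_force: [-1.5, 1.6, 5.9]
grip_width: 0.0338
grip_force: 20.0
```

Contact at 6 N. Releasing and retreating.

Emit:
{"op": "jog_arm", "data": {
  "motion": [0,0,0,0,0,0,0.15,0,0,0,0,0,0,-0.1,0,0,0,0,0,0,-0.3,0,0,0,0,0,0,-0.3,0,0,-0.3,0,0,0,-0.3,0,0,-0.8,0,0,0,-0.3,0,0,-1,0,0,0,-0.3,0,0,-1,0,0,0,-0.3,0,0,-1,0,0,0,-0.3,-1,0,0,0,0,0,-0.3,-0.6,0,0,0,0,0,-0.3,0,0,0,0,0,0,-0.3]
}}

```text
time: 14.05
position: [0.5137, -0.2771, 0.1903]
tool_rot: [0.996, 0.089, -0.0, -0.0]
ft_force: [-0.4, -0.2, -0.2]
grip_width: 0.0567
grip_force: 0.0
```

```bash
python3 -c "
from h import *
need([.5768,-.265,.0267])
w=robot.camera('wrist')[:300,160:560];t=robot.camera('side')[130:400,120:480]
cv2.imwrite('pics/f.png',np.hstack([cv2.resize(w,(400,300)),cv2.resize(t,(400,300))]))"
```

```text
t 14.05 pos [ 0.5137 -0.2771  0.1903] yaw 10.23 w 0.0567 F [-0.4 -0.2 -0.2]
units [ 1.61 -0.02  4.09] tilt [-1.e-04 -1.e-04 -1.e+00]
```

View pics/f.png

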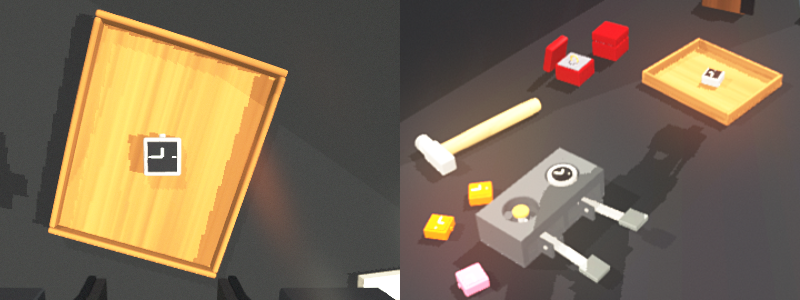

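The square watch lies face up in the tray at (162,157), and the round watch is still seated at (562,175). The arm is touching nothing.

```bash
python3 -c "
from rig import robot
print(robot.hand_in())"
```

```text
the job is handed in; nothing more can be done
None
```

The square watch was ejected with its own lever (paddle_b) and set down gently, face up, in the wooden tray. The round watch is still in its well, and the job was handed in at about 14 s of the 48 s allowed.

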